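# Latch the gate of the drive cage

### The arm

A 6-joint arm with a two-finger parallel gripper is mounted at the origin on a cart in front of the work surface, level with it; the furniture and walls round the work are solid. World frame = base frame: x ahead of the robot, y to its left, z up, the work surface at z = 0. Lengths are in m, angles in rad, forces in N, time in s.
With the tool pointing down it reaches from about 0.35 to 0.775 m from the base axis. Payload 5.5 kg.
Tool frame: the origin (TCP) lies on the centre line of the jaws, within the pads' length; the fingertips stand 17 mm ahead of it and the grasp point (between the pads) lies 2 mm behind it; z points along the fingers, y is the direction in which the jaws open and shut (so a half turn about z gives the same grasp; the last joint's range is limited). The gripper opens to 85 mm and grips with 20 to 120 N. Pads are 22 mm wide; open, the fingers measure 114 mm over their backs; the gripper's body (76 mm by 85 mm) begins 54 mm behind the grasp point. The pads swing forward as they close: fully open they stand 13 mm farther back than shut.
Start: joints at [1.133, 0.313, 0.046, 1.304, 0, 1.431], TCP at [0.169, 0.55, 0.248] pointing down, gripper open.
Joint ranges: [-2.76, 2.76], [-0.86, 1.69], [-1.03, 1.26], [-2.2, 2.34], [-1.47, 1.5], [-3.14, 3.14]. Speed limits (rad/s): [2.57, 2.57, 3.14, 3.14, 3.14, 3.14].

### API

Orientations are given as a unit quaternion [w, x, y, z].
In Python, from workcell import env gives the robot as it stands.
- The arm moves only by the tool servo_tool, never from a script. Its argument "increments" is a list of rows, each an object of numbers: "claw": the closure, from 0 (fully open) to 1 (shut); "x", "y", "z": the shift along the world's x, y, z in units of 25 mm (1.0 is 25 mm); "ax", "ay", "az": the turn, a rotation vector about the world's x, y, z in units of 8 degrees (1.0 is 8 degrees). A call has 1 to 5 rows; each row shifts and turns the commanded pose from where the row before left it; what a row does not reach is not made up. A row lasts 1/10 s, in which the tool goes at most 50 mm and 8.59 degrees, less where a joint would pass 70% of its speed; a pose out of reach is approached as far as the arm can. A call is refused whole if a number of a shift passes 1 or a number of a turn 1, either way. A call with a gripper value outside its range is refused whole. The fingers move at their own pace and stop on an object; "newtons" is the grip in N (left out, the last holds). Time passes only in rows, so rows that do not move let the fingers close. It gives the time, the measured TCP pose, the force and the opening at its end, in the units of the state.
- env.get_state(): the state, without advancing time (a new reading comes with each control period).
- env.read_camera(name): name is "scene" or "top" or "wrist"; returns the picture (400x640x3 uint8, red, green, blue); there is no depth.
- env.calibration(name): a dict with "K" (3x3 intrinsics, pixels), "world_to_cam" (4x4, takes a point from world to camera coordinates). Camera axes: x right, y down, z forward; pixel columns grow to the right and rows downward; lengths in m; the calibration is good to about 2 mm. A picture is of the moment at which its call begins: read the wrist's pose just before it. calibration takes no time and is no camera call; for the wrist camera it gives the pose at the moment of the call.
- env.hand_in(): hands the job in, once; it reports no verdict.
The state is a dict: "clock": time; "joint_pos": joint angles; "qvel": joint speeds; "tau": joint torques, N m; "tcp_pos": TCP position; "orientation": TCP orientation; "wrist_force": force on the tool from outside, world axes, zero at the start; "ft_torque": the same for the moment, N m; "finger_gap": finger opening in m.
Only numpy, scipy, OpenCV 4.12 (cv2) and the standard library are available. Lean on these libraries where they do the work, as an engineer would, in place of code of your own. Each camera call takes 0.05 s, during which the arm holds its last target.

### The job

Shut and latch the gate of the grey drive cage: take the red grip, lift the steel latch bar over the lip of its keeper, swing the gate in against its spring buffer, and let the bar drop fully down into the keeper's notch so that the gate stays shut when you let go. The keeper plate may sit a little nearer or farther than it looks, so feel for its back stop lightly and never force the bar against it (press with less than 15 N). Leave the drive in the cage and the heat sink, solder spool and mug around it where they are.

Things in the scene. Friction and masses are not known exactly. Their poses are not given: they have to be found in the camera images.
- cage: Fixed grey sheet-steel box, open at the top and front, 132 (x) x 171 (y) x 84 mm high; origin at its underside, about its middle; x axis from the open front to the back, y to the left (hinge side), z up. A blue gate closes its front; the gate's upright hinge axis is at (-66, 85) mm in this frame.
- gate (a joint): Blue gate, 145 mm wide, 6 mm thick, from 12 to 80 mm above the worktop; angle in rad: 0 = square across the cage front, grows as its free right end swings out (clockwise seen from above); goes to -0.08. Turns easily, stays where left except against the buffer. Latched, it reads between about -0.065 and 0.065, as the keeper plate is set.
- gate_hinge (a point): Point on the gate's upright hinge axis at the gate's lower edge, 12 mm above the worktop.
- bar (a joint): Flat steel latch bar, 8 mm thick, 14 mm high, hinged on the gate's outer face, swings parallel to the gate; rad: 0 = level on its rest pin, grows as its free right end rises (to 0.6); falls by its own weight (about 140 g). In the gate's frame (origin on the hinge axis, gate along -y, outer face to -x) the bar's middle plane is at x = -12 mm, its pivot at y = -30 mm.
- bar_pivot (a point): The bar's pivot, on its middle line, 60 mm above the worktop; the bar's underside is 7 mm below this when level.
- grip (a point): Middle of the red upright cylindrical grip, 20 mm in diameter, 35 mm high, on a 9 mm stem on the bar's free end, to be pinched from above. It is 175 mm along the bar from the pivot, 42.5 mm above the bar's middle line (102.5 mm above the worktop with the bar level), and tilts with the bar. Its underside is 17 mm above the bar.
- keeper: Dark bracket on the cage's right wall; origin at (-10, -79.5, 34) mm in the cage's frame, same axes. It carries the bright steel keeper plate, 10 mm thick along y, clamped in a slot so that it may stand up to 9 mm nearer or farther in x than nominal; no reading tells which. More than 15 N on the keeper bends it.
- drive: Loose disk drive, 102 x 70 x 10 mm, lying in the cage; origin under its middle. Bystander.
- sink: Loose finned aluminium heat sink, 50 x 50 x 22 mm, on the worktop; origin under its middle. Bystander.
- spool: Loose blue spool of solder, 56 mm in diameter, 39 mm high, on the worktop; origin under its middle. Bystander.
- mug: Loose orange mug, 81 mm wide, 101 mm high, on the worktop; origin under its middle. Bystander.
- buffer_mount (a point): Middle of the black housing of the spring buffer, inside the cage's right wall: a rod with a black rubber ball that meets the gate's back when the gate is about 0.08 rad from shut and then pushes it open, 300 N/m, at most about 6 N.
- notch_nominal (a point): Nominal middle of the notch at the level bar's underside; true one up to 9 mm off in the cage's x. Nominal: bar there at gate 0. Front to back: lip 14 mm thick, top 12 mm above this point; notch 11.5 mm wide, floor 3 mm below it; back stop 8 mm thick, top 36 mm above it. No ramp: raise the bar 12 to 36 mm here to pass the lip and meet the stop. 173 mm from the hinge axis.

How it is judged:
On the way, in this order (a step that is already met when the one before it is completed fails the run):
1. the latch bar is raised, with the gate still open (value of joint each of bar, gate above 0.08 rad), for 0.1 s.
2. the raised bar is carried over the lip: the gate is shut with the bar still up (value of joint bar above 0.08 rad and value of joint gate below 0.073 rad), for 0.1 s.
At the end, for the whole second after the job is handed in: The bar lies fully down in the keeper's notch (bar joint under 0.03 rad), which holds the gate shut (gate joint between -0.073 and 0.073 rad), both at rest (value of joint bar below 0.03 rad and value of joint gate between -0.073 and 0.073 rad and velocity of joint bar between -0.05 and 0.05 rad/s and velocity of joint gate between -0.05 and 0.05 rad/s); the robot touches nothing.
It fails at once if the keeper is loaded with more than 15 N (contact force between keeper and anything else above 15 N).
It fails at once if the disk drive inside the cage is moved by more than 15 mm (distance of drive from where it was at the start of the episode above 0.015 m).
It fails at once if the heat sink is moved by more than 15 mm (distance of sink from where it was at the start of the episode above 0.015 m).
It fails at once if the solder spool is moved by more than 15 mm (distance of spool from where it was at the start of the episode above 0.015 m).
It fails at once if the mug is moved by more than 15 mm (distance of mug from where it was at the start of the episode above 0.015 m).
It also fails if it takes over 61 s, if anything falls off the work surface, if the arm or the gripper's body presses on something with over 40 N, if the wrist force passes 120 N, or if a joint passes its speed limit or range.

## Working session

There is one attempt and no reset: what is moved stays moved. The work goes in short steps, Python scripts to look and compute and a tool call to move; the robot and the scene stay as the last step left them, time stands still between calls to the robot, and variables do not carry over. Pictures are saved under pics/ and viewed, and the job is handed in when it is done.

Besides the shell and the picture viewer there is one more tool, called after "Emit:" as name(argument=value, ...) on one line, values as JSON. servo_tool: Moves the arm, as the interface text tells. Its arguments: {"type":"object","properties":{"increments":{"type":"array"},"newtons":{"type":"number"}},"required":["increments"]}

```bash
ls; mkdir -p pics
python3 - <<'E'
from workcell import env
import cv2
s=env.get_state();print(s)
for n in ["scene","top"]:
    c=env.calibration(n);print(n,c)
    cv2.imwrite(f"pics/{n}0.png",env.read_camera(n)[:,:,::-1])
E
```

```text
pics
{'clock': 0.0, 'joint_pos': array([ 1.13340013e+00,  3.13983552e-01,  4.49563467e-02,  1.30359971e+00,
       -1.85146875e-06,  1.43115976e+00]), 'qvel': array([ 5.11598161e-04,  2.94794784e-05,  9.24272339e-04, -4.63519736e-05,
       -5.89665909e-04,  1.36835919e-03]), 'tau': array([-5.69883468e-04, -4.80635798e+01,  2.98528504e+01,  1.96179491e-02,
       -7.44687281e-05,  7.94553671e-06]), 'tcp_pos': array([0.16851271, 0.54923929, 0.24740918]), 'orientation': array([-2.59541236e-04,  1.48330368e-01,  9.88937442e-01, -8.77725212e-04]), 'wrist_force': array([-0.21418543,  0.01763362, -0.6133664 ]), 'ft_torque': array([-0.01207625,  0.032025  ,  0.02329226]), 'finger_gap': 0.08541610740298083}
scene {'K': array([[458.72206042,   0.        , 323.40980895],
       [  0.        , 458.72206042, 199.70643596],
       [  0.        ,   0.        ,   1.        ]]), 'world_to_cam': array([[ 0.59798551, -0.80118875,  0.02258139, -0.40695461],
       [-0.49942183, -0.39449474, -0.77133114,  0.39246909],
       [ 0.62689007,  0.44996721, -0.63603329,  0.82302307],
       [ 0.        ,  0.        ,  0.        ,  1.        ]])}
top {'K': array([[479.76266736,   0.        , 307.03747442],
       [  0.        , 479.76266736, 188.83174371],
       [  0.        ,   0.        ,   1.        ]]), 'world_to_cam': array([[ 0.0211647 , -0.99953733,  0.02184448, -0.04573573],
       [-0.99634442, -0.02289577, -0.08230174,  0.64823877],
       [ 0.08276381, -0.02002274, -0.99636803,  1.07851984],
       [ 0.        ,  0.        ,  0.        ,  1.        ]])}
```

View pics/scene0.png

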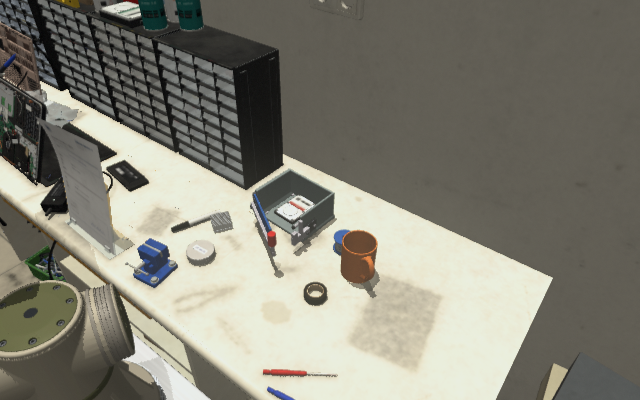

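View pics/top0.png

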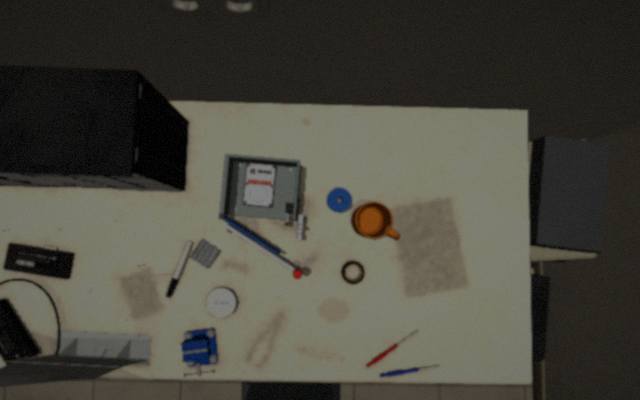

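```bash
cat > h.py <<'E'
import numpy as np,cv2
from workcell import env
def proj(n,P,c=None):
    c=c or env.calibration(n);p=c["world_to_cam"][:3,:3]@np.array(P,float)+c["world_to_cam"][:3,3];p=c["K"]@p;return p[:2]/p[2]
def ray(n,uv,c=None):
    c=c or env.calibration(n);R=c["world_to_cam"][:3,:3];t=c["world_to_cam"][:3,3]
    d=R.T@np.linalg.solve(c["K"],[uv[0],uv[1],1.]);return -R.T@t,d/np.linalg.norm(d)
def plane(n,uv,z,c=None):
    o,d=ray(n,uv,c);return o+d*(z-o[2])/d[2]
def tri(rays):
    A=np.zeros((3,3));b=np.zeros(3)
    for o,d in rays:
        M=np.eye(3)-np.outer(d,d);A+=M;b+=M@o
    p=np.linalg.solve(A,b);return p,[np.linalg.norm((np.eye(3)-np.outer(d,d))@(p-o)) for o,d in rays]
E
python3 - <<'E'
from h import *
uv={}
for n in ["scene","top"]:
    im=cv2.imread(f"pics/{n}0.png");h=cv2.cvtColor(im,cv2.COLOR_BGR2HSV)
    m=((h[...,0]<6)|(h[...,0]>174))&(h[...,1]>150)&(h[...,2]>60)
    k,l,st,ce=cv2.connectedComponentsWithStats(m.astype(np.uint8))
    for i in range(1,k):
        if st[i,4]>15: print(n,st[i],ce[i])
a,b,w,h=(230,150,120,140)
im=cv2.imread("pics/top0.png")[145:285,210:320]; im=cv2.convertScaleAbs(im,alpha=2)
cv2.imwrite("pics/topz.png",cv2.resize(im,None,fx=4.2,fy=4.2,interpolation=cv2.INTER_CUBIC))
im=cv2.imread("pics/scene0.png")[160:280,240:390]
cv2.imwrite("pics/scenez.png",cv2.resize(im,None,fx=5,fy=5,interpolation=cv2.INTER_CUBIC))
E
```

```text
scene [123   0  15   4  32] [132.09375   0.84375]
scene [268 231   7   6  35] [270.97142857 233.71428571]
scene [263 370  43   5 136] [283.19117647 371.70588235]
top [294 269   8   9  59] [297.37288136 273.18644068]
top [368 345  29  21  92] [381.81521739 355.11956522]
```

View pics/topz.png

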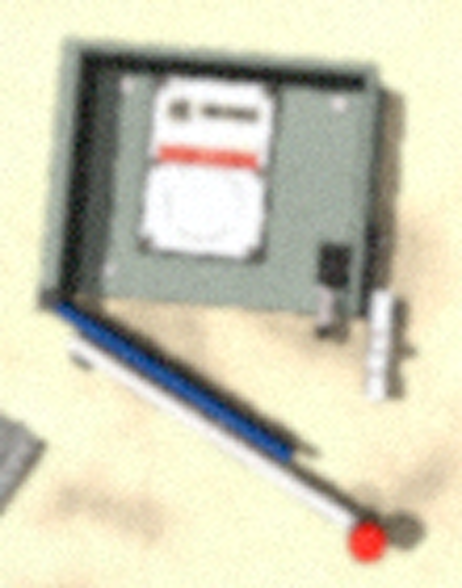

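View pics/scenez.png

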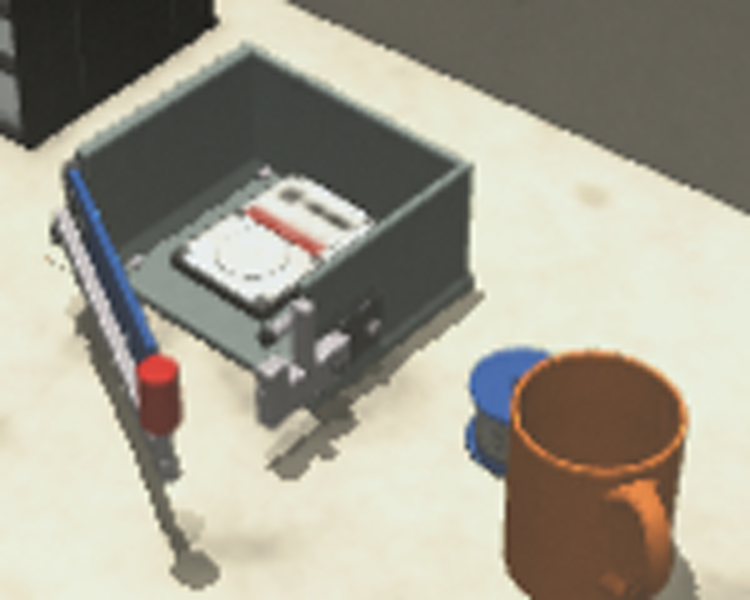

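Run:
```python
from h import *
# grip top disc centre in scene: ellipse centre zoom(159,370)
z=lambda p:(np.array(p)+.5)/5+[240,160]-.5
t=lambda p:(np.array(p)+.5)/4.2+[210,145]-.5
top=(297.4,273.2)
print("griptop",tri([ray("scene",z((159,370))),ray("top",top)]))
print("grip plane .12",plane("top",top,.12))
cor={'BL':(65,38),'BR':(380,62),'FL':(40,303)}
C={k:plane("top",t(v),.084) for k,v in cor.items()}
for k in C:print(k,C[k])
sc={'BL':(248,45),'BR':(472,165)}
for k in sc:print(k,tri([ray("scene",z(sc[k])),ray("top",t(cor[k]))]))
print(np.linalg.norm(C['BL']-C['BR']),np.linalg.norm(C['BL']-C['FL']))
d=C['BL']-C['FL'];print(np.degrees(np.arctan2(d[1],d[0])));d=C['BL']-C['BR'];print(np.degrees(np.arctan2(-d[0],d[1])))
print("scene plane grip",plane("scene",z((159,370)),.12))
```

```text
griptop (array([ 0.464075  , -0.01274641,  0.11575248]), [np.float64(0.0006788385082440314), np.float64(0.0006788385082441017)])
grip plane .12 [ 0.46491572 -0.01323893  0.12      ]
BL [0.71754247 0.15089618 0.084     ]
BR [ 0.70891653 -0.01365488  0.084     ]
FL [0.57928388 0.15889002 0.084     ]
BL (array([0.71846339, 0.15122348, 0.0797591 ]), [np.float64(0.0004218221019238141), np.float64(0.0004218221019237284)])
BR (array([ 0.70870903, -0.01285631,  0.08091982]), [np.float64(0.0010374327153100204), np.float64(0.0010374327153100387)])
0.16477699520933226 0.13848948816587608
-3.309045896783753
-3.000758667401838
scene plane grip [ 0.46046856 -0.01533272  0.12      ]
```

Run:
```python
from h import *
c=env.calibration("wrist");R=c["world_to_cam"][:3,:3];print(c["K"],-R.T@c["world_to_cam"][:3,3],R)
```

```text
[[348.96642958   0.         320.77934912]
 [  0.         348.96642958 208.15177916]
 [  0.           0.           1.        ]] [0.09444011 0.57153722 0.37242337] [[ 0.29316365  0.95605994 -0.00211045]
 [ 0.91089404 -0.27864226  0.30435265]
 [ 0.29039132 -0.09114754 -0.95255709]]
```

Emit:
servo_tool(increments=[{"y": -1,"x": 0.4,"az": 1},{"y": -1,"x": 0.4,"az": 1},{"y": -1,"x": 0.4,"az": 1},{"y": -1,"x": 0.4,"az": 1},{"y": -1,"x": 0.4,"az": 1}])

```text
schema error: expected keys claw, x, y, z, ax, ay, az
```

Emit:
servo_tool(increments=[{"y": -1,"x": 0.4,"az": 1},{"y": -1,"x": 0.4,"az": 1},{"y": -1,"x": 0.4,"az": 1},{"y": -1,"x": 0.4,"az": 1},{"y": -1,"x": 0.4,"az": 0.5}])

```text
schema error: expected keys claw, x, y, z, ax, ay, az
```

Emit:
servo_tool(increments=[{"y": -1,"x": 0.4},{"y": -1,"x": 0.4},{"y": -1,"x": 0.4},{"y": -1,"x": 0.4},{"y": -1,"x": 0.4}])

```text
schema error: expected keys claw, x, y, z, ax, ay, az
```

Emit:
servo_tool(increments=[{"claw": 0,"x": 0.4,"y": -1,"z": 0,"ax": 0,"ay": 0,"az": 1},{"claw": 0,"x": 0.4,"y": -1,"z": 0,"ax": 0,"ay": 0,"az": 1},{"claw": 0,"x": 0.4,"y": -1,"z": 0,"ax": 0,"ay": 0,"az": 1},{"claw": 0,"x": 0.4,"y": -1,"z": 0,"ax": 0,"ay": 0,"az": 1},{"claw": 0,"x": 0.4,"y": -1,"z": 0,"ax": 0,"ay": 0,"az": 1}])

```text
clock: 0.6
tcp_pos: [0.2188, 0.4235, 0.2479]
orientation: [-0.0, -0.202, 0.979, -0.0]
wrist_force: [-0.1, 0.3, 0.4]
finger_gap: 0.0855
```

Emit:
servo_tool(increments=[{"claw": 0,"x": 0.4,"y": -1,"z": 0,"ax": 0,"ay": 0,"az": 1},{"claw": 0,"x": 0.4,"y": -1,"z": 0,"ax": 0,"ay": 0,"az": 1},{"claw": 0,"x": 0.4,"y": -1,"z": 0,"ax": 0,"ay": 0,"az": 1},{"claw": 0,"x": 0.4,"y": -1,"z": 0,"ax": 0,"ay": 0,"az": 1},{"claw": 0,"x": 0.4,"y": -1,"z": 0,"ax": 0,"ay": 0,"az": 0.5}])

```text
clock: 1.1
tcp_pos: [0.2687, 0.2986, 0.248]
orientation: [-0.0, -0.494, 0.869, -0.0]
wrist_force: [0.4, -0.5, 0.8]
finger_gap: 0.0852
```

Emit:
servo_tool(increments=[{"claw": 0,"x": 0.4,"y": -1,"z": 0,"ax": 0,"ay": 0,"az": 0},{"claw": 0,"x": 0.4,"y": -1,"z": 0,"ax": 0,"ay": 0,"az": 0},{"claw": 0,"x": 0.4,"y": -1,"z": 0,"ax": 0,"ay": 0,"az": 0},{"claw": 0,"x": 0.4,"y": -1,"z": 0,"ax": 0,"ay": 0,"az": 0},{"claw": 0,"x": 0.4,"y": -1,"z": 0,"ax": 0,"ay": 0,"az": 0}])

```text
clock: 1.6
tcp_pos: [0.3187, 0.1736, 0.2481]
orientation: [-0.0, -0.492, 0.871, 0.0]
wrist_force: [0.9, -0.0, -0.5]
finger_gap: 0.0853
```

Emit:
servo_tool(increments=[{"claw": 0,"x": 0.55,"y": -0.95,"z": 0,"ax": 0,"ay": 0,"az": 0},{"claw": 0,"x": 0.55,"y": -0.95,"z": 0,"ax": 0,"ay": 0,"az": 0},{"claw": 0,"x": 0.55,"y": -0.95,"z": 0,"ax": 0,"ay": 0,"az": 0},{"claw": 0,"x": 0.55,"y": -0.95,"z": 0,"ax": 0,"ay": 0,"az": 0},{"claw": 0,"x": 0.55,"y": -0.95,"z": 0,"ax": 0,"ay": 0,"az": 0}])

```text
clock: 2.1
tcp_pos: [0.3876, 0.0549, 0.2481]
orientation: [-0.0, -0.492, 0.871, 0.0]
wrist_force: [1.3, 0.7, -0.2]
finger_gap: 0.0857
```

Emit:
servo_tool(increments=[{"claw": 0,"x": 0.55,"y": -0.95,"z": 0,"ax": 0,"ay": 0,"az": 0},{"claw": 0,"x": 0.55,"y": -0.95,"z": 0,"ax": 0,"ay": 0,"az": 0},{"claw": 0,"x": 0.55,"y": -0.95,"z": 0,"ax": 0,"ay": 0,"az": 0},{"claw": 0,"x": 0.55,"y": -0.95,"z": 0,"ax": 0,"ay": 0,"az": 0},{"claw": 0,"x": 0,"y": 0,"z": 0,"ax": 0,"ay": 0,"az": 0}])

```text
clock: 2.6
tcp_pos: [0.4439, -0.0414, 0.2478]
orientation: [-0.0, -0.491, 0.871, -0.0]
wrist_force: [0.1, 0.4, -0.4]
finger_gap: 0.0853
```

Run:
```python
from h import *
import json
c=env.calibration("wrist");im=env.read_camera("wrist")[:,:,::-1]
np.savez("w1.npz",K=c["K"],world_to_cam=c["world_to_cam"])
cv2.imwrite("pics/w1.png",im);print(env.get_state()["tcp_pos"])
```

```text
[ 0.4427202  -0.04008552  0.24774351]
```

View pics/w1.png

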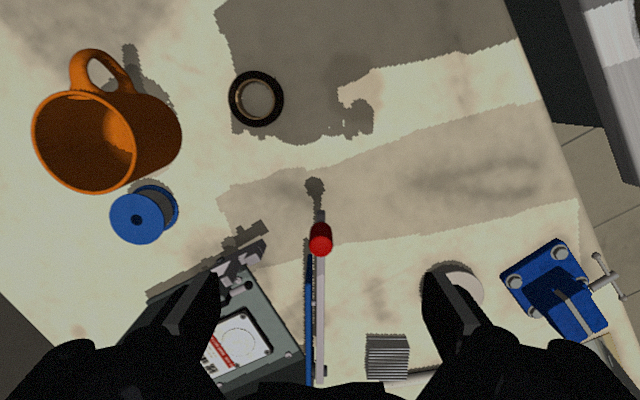

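Emit:
servo_tool(increments=[{"claw": 0,"x": 0.55,"y": 1,"z": 0.5,"ax": 0,"ay": 0,"az": 0},{"claw": 0,"x": 0.55,"y": 1,"z": 0.5,"ax": 0,"ay": 0,"az": 0},{"claw": 0,"x": 0.55,"y": 1,"z": 0.5,"ax": 0,"ay": 0,"az": 0},{"claw": 0,"x": 0.55,"y": 1,"z": 0.5,"ax": 0,"ay": 0,"az": 0},{"claw": 0,"x": 0,"y": 0,"z": 0,"ax": 0,"ay": 0,"az": 0}])

```text
clock: 3.15
tcp_pos: [0.4985, 0.0641, 0.2996]
orientation: [0.001, -0.494, 0.87, -0.0]
wrist_force: [0.0, -0.1, 0.7]
finger_gap: 0.0854
```

Emit:
servo_tool(increments=[{"claw": 0,"x": 0.55,"y": 1,"z": 0,"ax": 0,"ay": 0,"az": 0},{"claw": 0,"x": 0.55,"y": 1,"z": 0,"ax": 0,"ay": 0,"az": 0},{"claw": 0,"x": 0,"y": 0,"z": 0,"ax": 0,"ay": 0,"az": 0},{"claw": 0,"x": 0,"y": 0,"z": 0,"ax": 0,"ay": 0,"az": 0}])

```text
clock: 3.55
tcp_pos: [0.5239, 0.1113, 0.2977]
orientation: [-0.001, -0.493, 0.87, 0.0]
wrist_force: [0.4, -0.2, -0.4]
finger_gap: 0.0852
```

Run:
```python
from h import *
c=env.calibration("wrist");im=env.read_camera("wrist")[:,:,::-1]
np.savez("w2.npz",K=c["K"],world_to_cam=c["world_to_cam"])
cv2.imwrite("pics/w2.png",im);print(env.get_state()["tcp_pos"])
```

```text
[0.52389341 0.11082951 0.29785432]
```

View pics/w2.png

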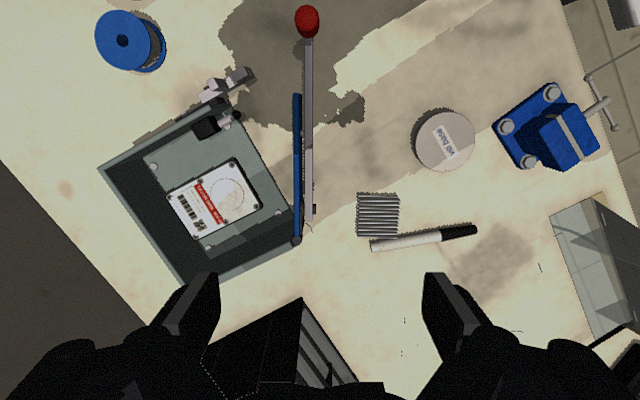

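Run:
```python
from h import *
im=cv2.imread("pics/w2.png")
a=cv2.convertScaleAbs(im[190:300,170:330],alpha=1.7);cv2.imwrite("pics/w2a.png",cv2.resize(a,None,fx=5,fy=5,interpolation=cv2.INTER_CUBIC))
a=cv2.convertScaleAbs(im[55:175,90:250],alpha=1.7);cv2.imwrite("pics/w2b.png",cv2.resize(a,None,fx=5,fy=5,interpolation=cv2.INTER_CUBIC))
a=cv2.convertScaleAbs(im[0:120,230:350],alpha=1.7);cv2.imwrite("pics/w2c.png",cv2.resize(a,None,fx=5,fy=5,interpolation=cv2.INTER_CUBIC))
a=cv2.convertScaleAbs(cv2.imread("pics/w1.png")[190:300,210:350],alpha=1.7);cv2.imwrite("pics/w1c.png",cv2.resize(a,None,fx=5,fy=5,interpolation=cv2.INTER_CUBIC))
```

```text
(no output)
```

View pics/w2a.png

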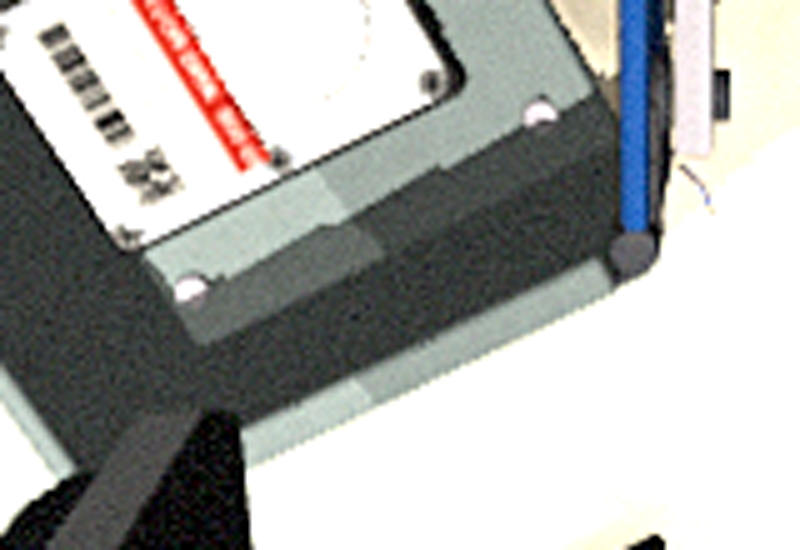

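View pics/w2b.png

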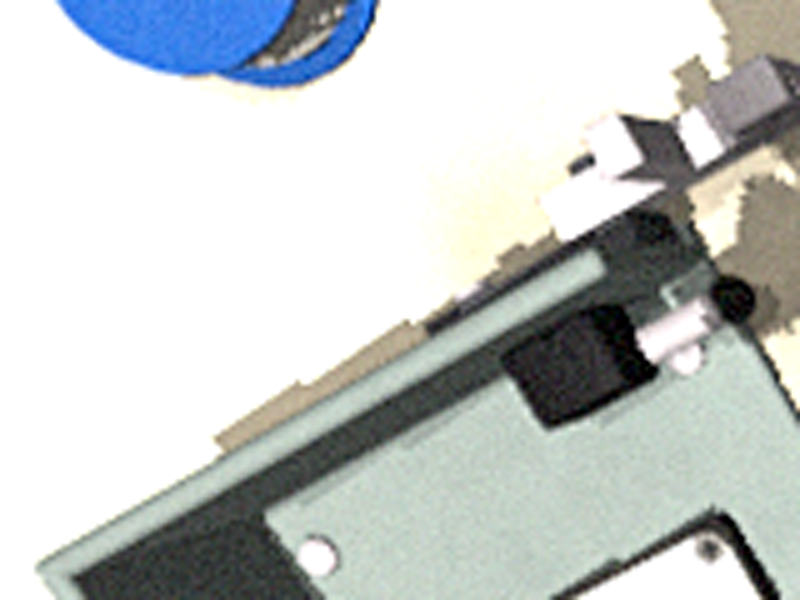

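View pics/w2c.png

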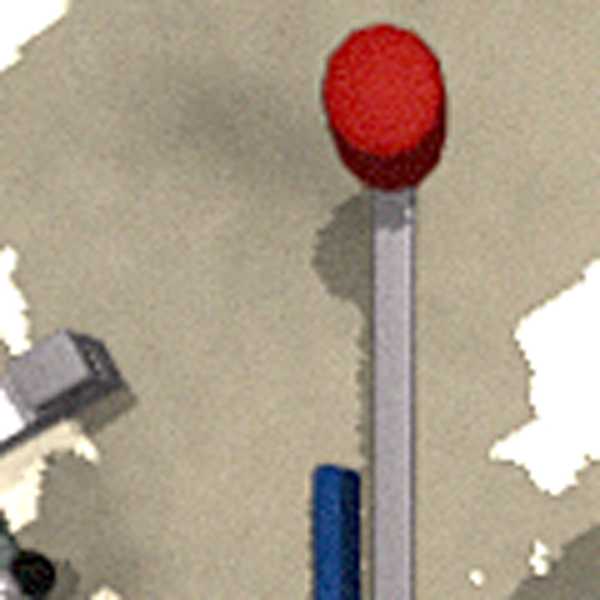

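View pics/w1c.png

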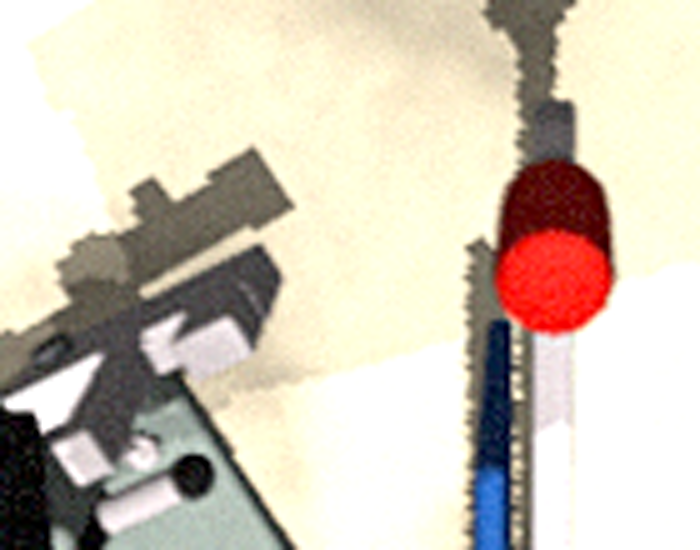

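Run:
```python
from h import *
w1=dict(np.load("w1.npz"));w2=dict(np.load("w2.npz"))
f=lambda p,ox,oy:(np.array(p)+.5)/5+[ox,oy]-.5
a=lambda p:f(p,170,190);b=lambda p:f(p,90,55);c=lambda p:f(p,230,0);d=lambda p:f(p,210,190)
T=lambda p,q:tri([ray("",p,w1),ray("",q,w2)])
g,e=T(d((554,282)),c((382,88)));print("grip top",g,e)
g4=tri([ray("",d((554,282)),w1),ray("",c((382,88)),w2),ray("top",(297.4,273.2)),ray("scene",(271.4,233.6))]);print(g4)
print("grip top planes",plane("",d((554,282)),.12,w1),plane("",c((382,88)),.12,w2))
print("lip top",T(d((211,351)),c((47,375))),plane("",d((211,351)),.065,w1),plane("",c((47,375)),.065,w2))
print("stop",T(d((86,458)),b((615,148))),plane("",d((86,458)),.089,w1),plane("",b((615,148)),.089,w2))
for z in (.08,.084): print("hinge",plane("",a((634,252)),z,w2))
for n,p in (("BR",b((38,567))),("Fr wall end",b((600,250)))): print(n,plane("",p,.084,w2))
p,q=[plane("",a(x),.084,w2) for x in ((250,465),(610,290))];print("left wall dir",np.degrees(np.arctan2(*(p-q)[1::-1])),p,q)
p,q=[plane("",b(x),.084,w2) for x in ((38,567),(590,252))];print("right wall dir",np.degrees(np.arctan2(*(p-q)[1::-1])))
h=plane("",a((634,252)),.084,w2)
print(np.linalg.norm((g-h)[:2]),np.degrees(np.arctan2(*(g-h)[1::-1])))
```

```text
grip top [ 0.46292908 -0.01292204  0.11818648] [np.float64(0.00041906363922996893), np.float64(0.0004190636392299517)]
(array([ 0.46344781, -0.01289531,  0.11662251]), [np.float64(0.0009101078101768147), np.float64(0.0005680186124546325), np.float64(0.0012069723256808158), np.float64(0.00039589981224594494)])
grip top planes [ 0.46213745 -0.01341235  0.12      ] [ 0.46342324 -0.01278148  0.12      ]
lip top (array([ 0.54054656, -0.01435958,  0.06315765]), [np.float64(0.0003491661639825397), np.float64(0.00034916616398252687)]) [ 0.53940966 -0.01476702  0.065     ] [ 0.54056018 -0.01424921  0.065     ]
stop (array([ 0.5617769 , -0.01593164,  0.08772141]), [np.float64(0.0004176134065470312), np.float64(0.0004176134065471777)]) [ 0.56066646 -0.0161713   0.089     ] [ 0.56184538 -0.01593833  0.089     ]
hinge [0.58039724 0.15428577 0.08      ]
hinge [0.57927569 0.15299714 0.084     ]
BR [ 0.70628617 -0.01231424  0.084     ]
Fr wall end [ 0.57604285 -0.0037866   0.084     ]
left wall dir -3.4082936136608124 [0.67791421 0.15238834 0.084     ] [0.5882375  0.15772914 0.084     ]
right wall dir -3.5015171168175665
0.20264676271027135 -125.03908437858651
```

Emit:
servo_tool(increments=[{"claw": 0.4,"x": -0.49,"y": -0.99,"z": 0,"ax": 0,"ay": 0,"az": 0},{"claw": 0.4,"x": -0.49,"y": -0.99,"z": 0,"ax": 0,"ay": 0,"az": 0},{"claw": 0.4,"x": -0.49,"y": -0.99,"z": 0,"ax": 0,"ay": 0,"az": 0},{"claw": 0.4,"x": -0.49,"y": -0.99,"z": 0,"ax": 0,"ay": 0,"az": 0},{"claw": 0.4,"x": -0.49,"y": -0.99,"z": 0,"ax": 0,"ay": 0,"az": 0}], newtons=40)

```text
clock: 4.1
tcp_pos: [0.462, -0.0143, 0.2983]
orientation: [-0.0, -0.491, 0.871, 0.0]
wrist_force: [-0.3, -0.2, 0.2]
finger_gap: 0.0514
```

Emit:
servo_tool(increments=[{"claw": 0.4,"x": 0,"y": 0,"z": -1,"ax": 0,"ay": 0,"az": 0},{"claw": 0.4,"x": 0,"y": 0,"z": -1,"ax": 0,"ay": 0,"az": 0},{"claw": 0.4,"x": 0,"y": 0,"z": -1,"ax": 0,"ay": 0,"az": 0},{"claw": 0.4,"x": 0,"y": 0,"z": 0,"ax": 0,"ay": 0,"az": 0},{"claw": 0.4,"x": 0,"y": 0,"z": 0,"ax": 0,"ay": 0,"az": 0}])

```text
clock: 4.6
tcp_pos: [0.4629, -0.0132, 0.2237]
orientation: [-0.0, -0.492, 0.871, 0.0]
wrist_force: [-0.0, 0.6, 0.6]
finger_gap: 0.0512
```

Run:
```python
from h import *
c=env.calibration("wrist");im=env.read_camera("wrist")[:,:,::-1]
np.savez("w3.npz",K=c["K"],world_to_cam=c["world_to_cam"])
cv2.imwrite("pics/w3.png",im);s=env.get_state();print(s["tcp_pos"],s["orientation"],s["finger_gap"],s["wrist_force"],proj("",(.463,-.013,.12),c))
```

```text
[ 0.4637224  -0.01320397  0.22441963] [ 3.12023157e-04 -4.91654974e-01  8.70789980e-01 -3.15687389e-04] 0.05118028815943707 [-0.06914103  0.14065084  0.10713732] [321.68297395 216.12085311]
```

View pics/w3.png

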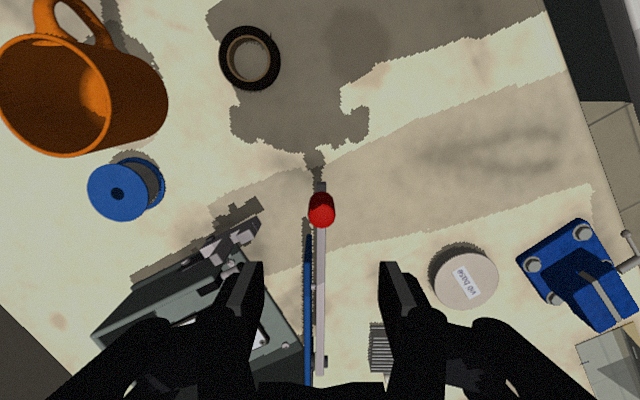

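Emit:
servo_tool(increments=[{"claw": 0.4,"x": 0,"y": 0,"z": -1,"ax": 0,"ay": 0,"az": 0},{"claw": 0.4,"x": 0,"y": 0,"z": -1,"ax": 0,"ay": 0,"az": 0},{"claw": 0.4,"x": 0,"y": 0,"z": -1,"ax": 0,"ay": 0,"az": 0},{"claw": 0.4,"x": 0,"y": 0,"z": -1,"ax": 0,"ay": 0,"az": 0},{"claw": 0.4,"x": 0,"y": 0,"z": -0.7,"ax": 0,"ay": 0,"az": 0}])

```text
clock: 5.15
tcp_pos: [0.4644, -0.013, 0.106]
orientation: [0.0, -0.492, 0.871, -0.0]
wrist_force: [0.2, 1.0, 0.4]
finger_gap: 0.0512
```

Emit:
servo_tool(increments=[{"claw": 0.6,"x": 0,"y": 0,"z": 0,"ax": 0,"ay": 0,"az": 0},{"claw": 0.7,"x": 0,"y": 0,"z": 0,"ax": 0,"ay": 0,"az": 0},{"claw": 0.8,"x": 0,"y": 0,"z": 0,"ax": 0,"ay": 0,"az": 0},{"claw": 1,"x": 0,"y": 0,"z": 0,"ax": 0,"ay": 0,"az": 0},{"claw": 1,"x": 0,"y": 0,"z": 0,"ax": 0,"ay": 0,"az": 0}], newtons=40)

```text
clock: 5.65
tcp_pos: [0.465, -0.0131, 0.1074]
orientation: [0.001, -0.492, 0.871, -0.001]
wrist_force: [-0.5, -0.8, 6.7]
finger_gap: 0.0185
```

Run:
```python
from h import *
c=env.calibration("wrist");im=env.read_camera("wrist")[:,:,::-1]
cv2.imwrite("pics/w4.png",im);s=env.get_state();print(s["tcp_pos"],s["orientation"],s["finger_gap"],s["wrist_force"])
```

```text
[ 0.46501423 -0.01311812  0.1073808 ] [ 0.00110699 -0.4919371   0.87062937 -0.00108007] 0.01896501754863506 [-1.14939168 -0.78396708  7.05452497]
```

View pics/w4.png

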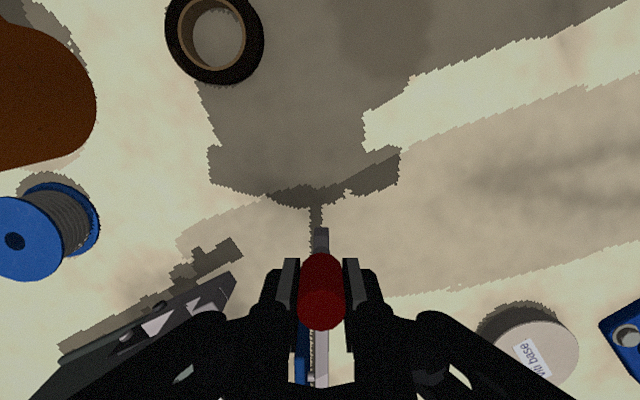

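```bash
cat > plan.py <<'E'
import numpy as np
from scipy.spatial.transform import Rotation as Ro
H=np.array([.580,.154]);Y=np.radians(-3.4)
def pose(th,be,off=.047):
    f=Y-th;c=np.cos(f),np.sin(f)
    g=np.array([-.012,-.030-(.175*np.cos(be)-off*np.sin(be)),.060+.175*np.sin(be)+off*np.cos(be)])
    R=Ro.from_euler('z',f)
    p=R.apply(g)+[H[0],H[1],0]
    return p,R*Ro.from_euler('x',-be)
def inc(a,b):
    pa,Ra=pose(*a);pb,Rb=pose(*b)
    return np.round(np.r_[(pb-pa)/.025,np.degrees((Rb*Ra.inv()).as_rotvec())/8],2)
def theta(xy):
    d=np.array(xy)-H;return Y-(np.arctan2(d[1],d[0])-np.arctan2(-.205,-.012))
E
python3 - <<'E'
from plan import *
t=theta((.465,-.0131));print(t,pose(t,0)[0])
b=np.linspace(0,.165,6)
for i in range(5):print(inc((t,b[i]),(t,b[i+1])))
print(inc((t,0),(t,.165)))
E
```

```text
0.4849586931154367 [ 0.46358117 -0.01516163  0.107     ]
[ 0.03  0.06  0.23 -0.2   0.12 -0.  ]
[ 0.04  0.06  0.23 -0.2   0.12 -0.  ]
[ 0.04  0.07  0.23 -0.2   0.12  0.  ]
[ 0.05  0.08  0.22 -0.2   0.12 -0.  ]
[ 0.05  0.08  0.22 -0.2   0.12  0.  ]
[ 0.21  0.35  1.12 -1.01  0.61  0.  ]
```

Emit:
servo_tool(increments=[{"claw": 1,"x": 0.03,"y": 0.06,"z": 0.23,"ax": -0.2,"ay": 0.12,"az": 0},{"claw": 1,"x": 0.04,"y": 0.06,"z": 0.23,"ax": -0.2,"ay": 0.12,"az": 0},{"claw": 1,"x": 0.04,"y": 0.07,"z": 0.23,"ax": -0.2,"ay": 0.12,"az": 0},{"claw": 1,"x": 0.05,"y": 0.08,"z": 0.22,"ax": -0.2,"ay": 0.12,"az": 0},{"claw": 1,"x": 0.05,"y": 0.08,"z": 0.22,"ax": -0.2,"ay": 0.12,"az": 0}])

```text
clock: 6.2
tcp_pos: [0.4693, -0.0041, 0.1348]
orientation: [-0.072, -0.49, 0.868, -0.041]
wrist_force: [-0.3, -0.1, 0.5]
finger_gap: 0.0187
```

Emit:
servo_tool(increments=[{"claw": 1,"x": 0,"y": 0,"z": 0,"ax": 0,"ay": 0,"az": 0},{"claw": 1,"x": 0,"y": 0,"z": 0,"ax": 0,"ay": 0,"az": 0},{"claw": 1,"x": 0,"y": 0,"z": 0,"ax": 0,"ay": 0,"az": 0}])

```text
clock: 6.5
tcp_pos: [0.4688, -0.0042, 0.134]
orientation: [-0.071, -0.49, 0.868, -0.04]
wrist_force: [-0.4, -3.0, 1.5]
finger_gap: 0.019
```

Run:
```python
from h import *
from plan import *
im=env.read_camera("wrist")[:,:,::-1];cv2.imwrite("pics/w5.png",im)
im=env.read_camera("scene")[160:280,240:390,::-1];cv2.imwrite("pics/s5.png",cv2.resize(im,None,fx=5,fy=5,interpolation=cv2.INTER_CUBIC))
s=env.get_state();print(s["tcp_pos"],s["orientation"],s["finger_gap"],s["wrist_force"])
```

```text
[ 0.46881797 -0.00423897  0.13396242] [-0.0706232  -0.49008747  0.86788833 -0.03995613] 0.0184244105537474 [-0.94744705 -1.89600163  1.46839866]
```

View pics/w5.png

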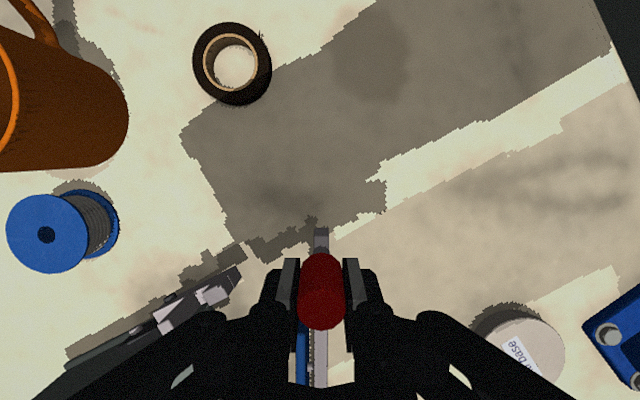

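View pics/s5.png

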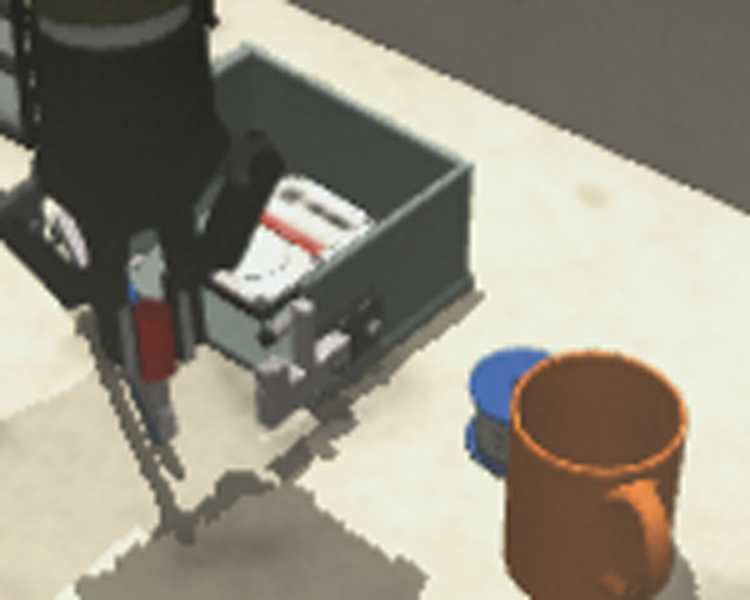

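Run:
```python
from plan import *
t=np.linspace(.485,.11,6)
for i in range(5):print(inc((t[i],.16),(t[i+1],.16)))
print(pose(.11,.16)[0],pose(.485,.16)[0])
for t in(.11,.08,.05,.03,0):print(t,inc((t,.16),(t-.01,.16)),pose(t,.16)[0])
```

```text
[ 0.49 -0.32 -0.   -0.    0.    0.54]
[ 0.52 -0.28  0.   -0.   -0.    0.54]
[ 0.54 -0.24  0.    0.    0.    0.54]
[ 0.55 -0.2   0.    0.   -0.    0.54]
[ 0.57 -0.16  0.   -0.    0.    0.54]
[ 0.53526106 -0.03646119  0.13428037] [ 0.46860937 -0.00683894  0.13428037]
0.11 [ 0.08 -0.02  0.    0.    0.    0.07] [ 0.53526106 -0.03646119  0.13428037]
0.08 [ 0.08 -0.02  0.   -0.    0.    0.07] [ 0.54099417 -0.03771745  0.13428037]
0.05 [ 0.08 -0.01  0.    0.    0.    0.07] [ 0.54676238 -0.03880118  0.13428037]
0.03 [ 0.08 -0.01  0.    0.   -0.    0.07] [ 0.55062479 -0.03942733  0.13428037]
0 [ 0.08 -0.01  0.    0.    0.    0.07] [ 0.55643996 -0.04022142  0.13428037]
```

Emit:
servo_tool(increments=[{"claw": 1,"x": 0.49,"y": -0.32,"z": 0,"ax": 0,"ay": 0,"az": 0.54},{"claw": 1,"x": 0.52,"y": -0.28,"z": 0,"ax": 0,"ay": 0,"az": 0.54},{"claw": 1,"x": 0.54,"y": -0.24,"z": 0,"ax": 0,"ay": 0,"az": 0.54},{"claw": 1,"x": 0.55,"y": -0.2,"z": 0,"ax": 0,"ay": 0,"az": 0.54},{"claw": 1,"x": 0.57,"y": -0.16,"z": 0,"ax": 0,"ay": 0,"az": 0.54}])

```text
clock: 7.1
tcp_pos: [0.5363, -0.0343, 0.134]
orientation: [-0.061, -0.645, 0.76, -0.053]
wrist_force: [0.7, -0.8, 0.1]
finger_gap: 0.019
```

Emit:
servo_tool(increments=[{"claw": 1,"x": 0,"y": 0,"z": 0,"ax": 0,"ay": 0,"az": 0},{"claw": 1,"x": 0,"y": 0,"z": 0,"ax": 0,"ay": 0,"az": 0},{"claw": 1,"x": 0,"y": 0,"z": 0,"ax": 0,"ay": 0,"az": 0}])

```text
clock: 7.4
tcp_pos: [0.5352, -0.034, 0.134]
orientation: [-0.062, -0.644, 0.761, -0.052]
wrist_force: [0.7, -2.3, 0.5]
finger_gap: 0.0189
```

Run:
```python
from h import *
from plan import *
c=env.calibration("wrist");np.savez("w6.npz",K=c["K"],world_to_cam=c["world_to_cam"])
im=env.read_camera("wrist")[:,:,::-1];cv2.imwrite("pics/w6.png",im)
im=env.read_camera("scene")[160:280,240:390,::-1];cv2.imwrite("pics/s6.png",cv2.resize(im,None,fx=5,fy=5,interpolation=cv2.INTER_CUBIC))
s=env.get_state();print(s["tcp_pos"],s["orientation"],s["finger_gap"],s["wrist_force"])
R=Ro.from_quat(s["orientation"],scalar_first=True).as_matrix();print("jawdir",np.degrees(np.arctan2(R[1,1],R[0,1])))
```

```text
[ 0.53525429 -0.03393182  0.13412909] [-0.06206748 -0.64393162  0.76074849 -0.05254926] 0.01884603166928988 [ 0.27390991 -2.34201308  0.54289952]
jawdir 170.492234461086
```

View pics/w6.png

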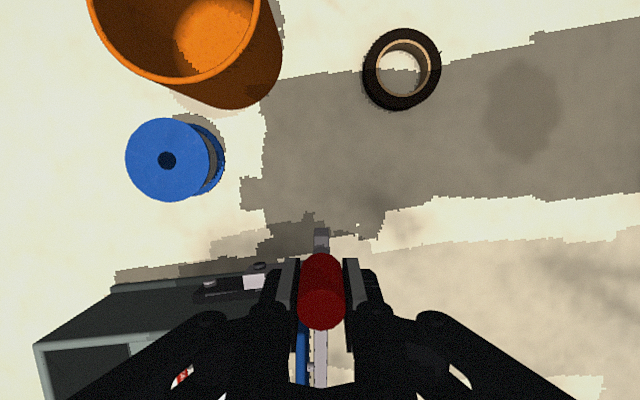

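View pics/s6.png

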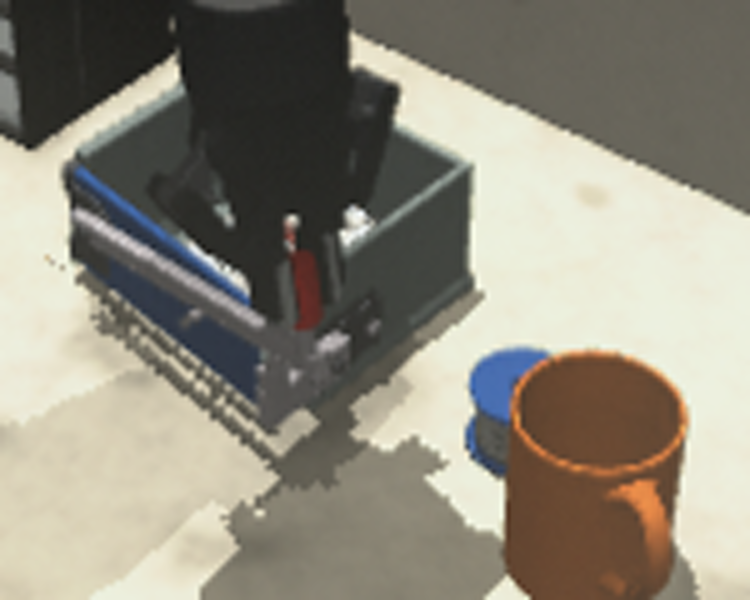

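Emit:
servo_tool(increments=[{"claw": 1,"x": 0.12,"y": -0.03,"z": 0,"ax": 0,"ay": 0,"az": 0.11},{"claw": 1,"x": 0.12,"y": -0.03,"z": 0,"ax": 0,"ay": 0,"az": 0.11},{"claw": 1,"x": 0.12,"y": -0.02,"z": 0,"ax": 0,"ay": 0,"az": 0.11},{"claw": 1,"x": 0,"y": 0,"z": 0,"ax": 0,"ay": 0,"az": 0},{"claw": 1,"x": 0,"y": 0,"z": 0,"ax": 0,"ay": 0,"az": 0}])

```text
clock: 8.0
tcp_pos: [0.5448, -0.036, 0.134]
orientation: [-0.061, -0.662, 0.745, -0.054]
wrist_force: [0.4, -1.6, 0.1]
finger_gap: 0.019
```

```bash
cat > st.py <<'E'
from h import *
from plan import *
s=env.get_state();print(s["clock"],s["tcp_pos"],s["wrist_force"],s["ft_torque"])
R=Ro.from_quat(s["orientation"],scalar_first=True).as_matrix();j=np.degrees(np.arctan2(R[1,1],R[0,1]));print("jaw th",np.radians(176.6-j),"tilt",np.arccos(-R[2,2]), "th pos",theta(s["tcp_pos"][:2]))
E
python3 st.py
```

```text
8.0 [ 0.54475693 -0.0360168   0.13401802] [ 0.37352225 -1.5733835   0.08069388] [-0.06635066 -0.13823051 -0.12756529]
jaw th 0.05978876291988817 tilt 0.16279459419480177 th pos 0.06557845441729979
```

Emit:
servo_tool(increments=[{"claw": 1,"x": 0.06,"y": -0.01,"z": 0,"ax": 0,"ay": 0,"az": 0.05},{"claw": 1,"x": 0.06,"y": -0.01,"z": 0,"ax": 0,"ay": 0,"az": 0.05},{"claw": 1,"x": 0,"y": 0,"z": 0,"ax": 0,"ay": 0,"az": 0},{"claw": 1,"x": 0,"y": 0,"z": 0,"ax": 0,"ay": 0,"az": 0}])

```text
clock: 8.4
tcp_pos: [0.5476, -0.0365, 0.134]
orientation: [-0.061, -0.667, 0.741, -0.054]
wrist_force: [-0.1, -1.8, 0.3]
finger_gap: 0.0187
```

```bash
python3 st.py
```

```text
8.4 [ 0.54761187 -0.0365297   0.13397521] [-0.0779256  -1.81216041  0.28196501] [-0.04381895  0.09737962 -0.05211907]
jaw th 0.04574998733090014 tilt 0.1628464673087442 th pos 0.050569284387472185
```

Emit:
servo_tool(increments=[{"claw": 1,"x": 0.04,"y": -0.01,"z": 0,"ax": 0,"ay": 0,"az": 0.04},{"claw": 1,"x": 0.04,"y": 0,"z": 0,"ax": 0,"ay": 0,"az": 0.03},{"claw": 1,"x": 0,"y": 0,"z": 0,"ax": 0,"ay": 0,"az": 0},{"claw": 1,"x": 0,"y": 0,"z": 0,"ax": 0,"ay": 0,"az": 0}])

```text
clock: 8.8
tcp_pos: [0.5497, -0.0368, 0.1341]
orientation: [-0.06, -0.67, 0.738, -0.055]
wrist_force: [-1.1, -2.1, 1.0]
finger_gap: 0.019
```

```bash
python3 st.py
```

```text
8.8 [ 0.54968961 -0.03683803  0.134066  ] [-1.11669135 -2.12701261  0.95654241] [-0.1093109  0.2086783 -0.0852495]
jaw th 0.03597099653914699 tilt 0.1629731179394213 th pos 0.03970109030064592
```

Emit:
servo_tool(increments=[{"claw": 1,"x": 0.04,"y": 0,"z": 0,"ax": 0,"ay": 0,"az": 0.04},{"claw": 1,"x": 0,"y": 0,"z": 0,"ax": 0,"ay": 0,"az": 0},{"claw": 1,"x": 0,"y": 0,"z": 0,"ax": 0,"ay": 0,"az": 0}])

```text
clock: 9.1
tcp_pos: [0.5507, -0.0369, 0.1341]
orientation: [-0.06, -0.672, 0.736, -0.055]
wrist_force: [-1.6, -2.8, 1.0]
finger_gap: 0.0189
```

```bash
python3 st.py
```

```text
9.1 [ 0.55073432 -0.03694586  0.13414058] [-1.56789938 -2.8390415   0.96371295] [-0.32375264  0.17826544 -0.11999553]
jaw th 0.03047763149570548 tilt 0.16320805219206744 th pos 0.03427236561174837
```

Emit:
servo_tool(increments=[{"claw": 1,"x": 0.03,"y": -0.01,"z": 0,"ax": 0,"ay": 0,"az": 0.03},{"claw": 1,"x": 0,"y": 0,"z": 0,"ax": 0,"ay": 0,"az": 0},{"claw": 1,"x": 0,"y": 0,"z": 0,"ax": 0,"ay": 0,"az": 0}])

```text
clock: 9.4
tcp_pos: [0.5515, -0.0371, 0.1341]
orientation: [-0.06, -0.674, 0.734, -0.055]
wrist_force: [-2.7, -2.8, 0.8]
finger_gap: 0.0188
```

```bash
python3 st.py
```

```text
9.4 [ 0.55145638 -0.03707305  0.13405539] [-2.72968195 -2.81437414  0.75813012] [-0.25210261  0.29013158 -0.12591043]
jaw th 0.026209887618170637 tilt 0.16290739676553398 th pos 0.03047822434560951
```

Emit:
servo_tool(increments=[{"claw": 1,"x": 0.03,"y": 0,"z": 0,"ax": 0,"ay": 0,"az": 0.03},{"claw": 1,"x": 0,"y": 0,"z": 0,"ax": 0,"ay": 0,"az": 0},{"claw": 1,"x": 0,"y": 0,"z": 0,"ax": 0,"ay": 0,"az": 0}])

```text
clock: 9.7
tcp_pos: [0.5521, -0.0372, 0.1341]
orientation: [-0.06, -0.675, 0.733, -0.055]
wrist_force: [-1.1, -3.0, 2.7]
finger_gap: 0.0189
```

```bash
python3 st.py
```

```text
9.7 [ 0.55214747 -0.03716838  0.13409874] [-1.115008   -3.04582766  2.74144937] [-0.45622458  0.38590051 -0.17563131]
jaw th 0.022062312582360716 tilt 0.16317071057420074 th pos 0.026867259893931766
```

Emit:
servo_tool(increments=[{"claw": 1,"x": 0.03,"y": -0.01,"z": 0,"ax": 0,"ay": 0,"az": 0.03},{"claw": 1,"x": 0,"y": 0,"z": 0,"ax": 0,"ay": 0,"az": 0},{"claw": 1,"x": 0,"y": 0,"z": 0,"ax": 0,"ay": 0,"az": 0}])

```text
clock: 10.0
tcp_pos: [0.5523, -0.0373, 0.1339]
orientation: [-0.06, -0.677, 0.731, -0.055]
wrist_force: [-4.1, -2.6, 2.4]
finger_gap: 0.0186
```

```bash
python3 st.py
```

```text
10.0 [ 0.55226643 -0.03725324  0.13394411] [-4.11640365 -2.63652841  2.37076668] [-0.35491595  0.73013953 -0.25784603]
jaw th 0.017811419010362005 tilt 0.16285058857465493 th pos 0.026194856033950303
```

Emit:
servo_tool(increments=[{"claw": 1,"x": 0.02,"y": 0,"z": 0,"ax": 0,"ay": 0,"az": 0},{"claw": 1,"x": 0,"y": 0,"z": 0,"ax": 0,"ay": 0,"az": 0},{"claw": 1,"x": 0,"y": 0,"z": 0,"ax": 0,"ay": 0,"az": 0}])

```text
clock: 10.3
tcp_pos: [0.5523, -0.0373, 0.1339]
orientation: [-0.06, -0.677, 0.731, -0.055]
wrist_force: [-5.2, -3.3, 3.7]
finger_gap: 0.0186
```

```bash
python3 st.py
```

```text
10.3 [ 0.55231165 -0.03726455  0.13391449] [-5.16696688 -3.32713718  3.6838762 ] [-0.44243262  0.93092094 -0.40943977]
jaw th 0.01786318129837135 tilt 0.16307455002368645 th pos 0.025954879347312637
```

Emit:
servo_tool(increments=[{"claw": 1,"x": -0.06,"y": 0.01,"z": 0,"ax": 0,"ay": 0,"az": -0.05},{"claw": 1,"x": -0.06,"y": 0.01,"z": 0,"ax": 0,"ay": 0,"az": -0.05},{"claw": 1,"x": 0,"y": 0,"z": 0,"ax": 0,"ay": 0,"az": 0},{"claw": 1,"x": 0,"y": 0,"z": 0,"ax": 0,"ay": 0,"az": 0}])

```text
clock: 10.7
tcp_pos: [0.5506, -0.0369, 0.1342]
orientation: [-0.06, -0.672, 0.736, -0.055]
wrist_force: [-0.8, -4.1, 1.7]
finger_gap: 0.0186
```

```bash
python3 st.py
python3 - <<'E'
from plan import *
b=[.16,.14,.12,.1,.08,.06,.04,.02,0]
for i in range(8):print(b[i+1],inc((.033,b[i]),(.033,b[i+1])))
print(pose(.033,.16)[0],pose(.033,0)[0])
E
```

```text
10.7 [ 0.55064403 -0.03690127  0.13418252] [-0.7674625  -4.0878953   1.67495646] [-0.52250403  0.33336801 -0.08328428]
jaw th 0.031761998449750396 tilt 0.16308993013657838 th pos 0.03476940909255419
0.14 [-0.01 -0.06 -0.13  0.14 -0.01  0.  ]
0.12 [-0.01 -0.06 -0.13  0.14 -0.01 -0.  ]
0.1 [-0.   -0.05 -0.14  0.14 -0.01 -0.  ]
0.08 [-0.   -0.05 -0.14  0.14 -0.01  0.  ]
0.06 [-0.   -0.05 -0.14  0.14 -0.01  0.  ]
0.04 [-0.   -0.04 -0.14  0.14 -0.01 -0.  ]
0.02 [-0.   -0.04 -0.14  0.14 -0.01 -0.  ]
0 [-0.   -0.04 -0.14  0.14 -0.01  0.  ]
[ 0.55004465 -0.03933834  0.13428037] [ 0.54914807 -0.04902009  0.107     ]
```

Emit:
servo_tool(increments=[{"claw": 1,"x": -0.02,"y": -0.06,"z": -0.13,"ax": 0.14,"ay": -0.01,"az": 0},{"claw": 1,"x": -0.01,"y": -0.06,"z": -0.13,"ax": 0.14,"ay": -0.01,"az": 0},{"claw": 1,"x": 0,"y": -0.05,"z": -0.14,"ax": 0.14,"ay": -0.01,"az": 0},{"claw": 1,"x": 0,"y": 0,"z": 0,"ax": 0,"ay": 0,"az": 0},{"claw": 1,"x": 0,"y": 0,"z": 0,"ax": 0,"ay": 0,"az": 0}])

```text
clock: 11.2
tcp_pos: [0.5497, -0.041, 0.1238]
orientation: [-0.039, -0.673, 0.738, -0.034]
wrist_force: [-0.9, -1.5, 1.4]
finger_gap: 0.0186
```

```bash
python3 st.py
```

```text
11.2 [ 0.54965193 -0.04104379  0.12382603] [-0.88208142 -1.45974934  1.35262342] [-0.24016691  0.11370111 -0.12813319]
jaw th 0.03225228129772218 tilt 0.10337944101490223 th pos 0.036547369634334664
```

Emit:
servo_tool(increments=[{"claw": 1,"x": 0,"y": -0.05,"z": -0.14,"ax": 0.14,"ay": -0.01,"az": 0},{"claw": 1,"x": 0,"y": -0.02,"z": -0.07,"ax": 0.07,"ay": 0,"az": 0},{"claw": 1,"x": 0,"y": 0,"z": 0,"ax": 0,"ay": 0,"az": 0},{"claw": 1,"x": 0,"y": 0,"z": 0,"ax": 0,"ay": 0,"az": 0}])

```text
clock: 11.6
tcp_pos: [0.5497, -0.0429, 0.1188]
orientation: [-0.028, -0.674, 0.738, -0.024]
wrist_force: [-1.2, -2.7, 1.6]
finger_gap: 0.0189
```

```bash
python3 st.py
```

```text
11.6 [ 0.54972689 -0.04288231  0.11879269] [-1.16625879 -2.7212314   1.58773316] [-0.4932164   0.11857699 -0.16266629]
jaw th 0.032001389389872716 tilt 0.07471564824833375 th pos 0.03475651975597946
```

Emit:
servo_tool(increments=[{"claw": 1,"x": 0,"y": -0.04,"z": -0.14,"ax": 0.14,"ay": -0.01,"az": 0},{"claw": 1,"x": 0,"y": -0.04,"z": -0.14,"ax": 0.14,"ay": -0.01,"az": 0},{"claw": 1,"x": 0,"y": 0,"z": 0,"ax": 0,"ay": 0,"az": 0},{"claw": 1,"x": 0,"y": 0,"z": 0,"ax": 0,"ay": 0,"az": 0}])

```text
clock: 12.0
tcp_pos: [0.5497, -0.0451, 0.1118]
orientation: [-0.014, -0.674, 0.738, -0.011]
wrist_force: [-2.0, -4.6, 1.4]
finger_gap: 0.0187
```

```bash
python3 st.py
```

```text
12.0 [ 0.5496795  -0.04509535  0.11180651] [-2.0229653  -4.60465794  1.40296841] [-0.773972    0.1812241  -0.06254937]
jaw th 0.03190851489764985 tilt 0.03596488156191374 th pos 0.033319080961509456
```

Emit:
servo_tool(increments=[{"claw": 1,"x": 0,"y": -0.06,"z": -0.08,"ax": 0.12,"ay": -0.01,"az": 0},{"claw": 1,"x": 0,"y": -0.06,"z": -0.08,"ax": 0.1,"ay": 0,"az": 0},{"claw": 1,"x": 0,"y": 0,"z": 0,"ax": 0,"ay": 0,"az": 0},{"claw": 1,"x": 0,"y": 0,"z": 0,"ax": 0,"ay": 0,"az": 0}])

```text
clock: 12.4
tcp_pos: [0.5498, -0.0465, 0.1076]
orientation: [-0.002, -0.675, 0.738, 0.001]
wrist_force: [0.3, 4.3, -0.0]
finger_gap: 0.0185
```

```bash
python3 st.py
python3 - <<'E'
from h import *
im=env.read_camera("wrist")[:,:,::-1];cv2.imwrite("pics/w7.png",im)
im=env.read_camera("scene")[160:280,240:390,::-1];cv2.imwrite("pics/s7.png",cv2.resize(im,None,fx=5,fy=5,interpolation=cv2.INTER_CUBIC))
E
```

```text
12.4 [ 0.54978924 -0.04652779  0.10761797] [ 0.33165086  4.29415544 -0.04387225] [ 1.02481674 -0.31157059 -0.04516223]
jaw th 0.030755833679040813 tilt 0.004983563997123882 th pos 0.031720626687955805
```

View pics/s7.png

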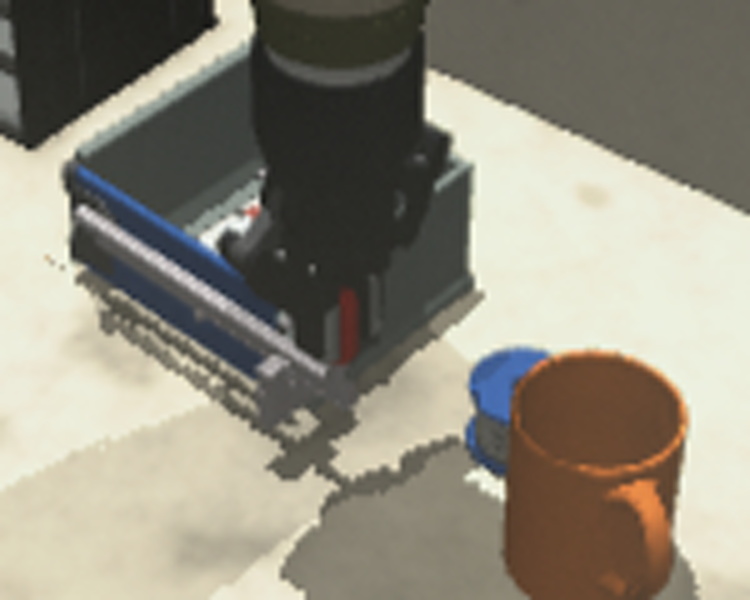

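View pics/w7.png

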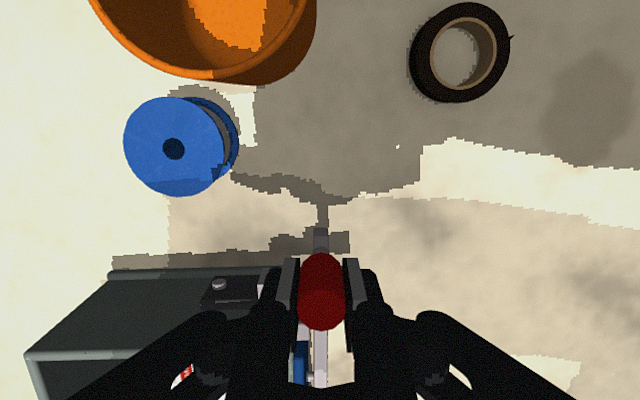

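Emit:
servo_tool(increments=[{"claw": 0.74,"x": 0,"y": 0,"z": 0,"ax": 0,"ay": 0,"az": 0},{"claw": 0.68,"x": 0,"y": 0,"z": 0,"ax": 0,"ay": 0,"az": 0},{"claw": 0.6,"x": 0,"y": 0,"z": 0,"ax": 0,"ay": 0,"az": 0},{"claw": 0.55,"x": 0,"y": 0,"z": 0,"ax": 0,"ay": 0,"az": 0},{"claw": 0.5,"x": 0,"y": 0,"z": 0,"ax": 0,"ay": 0,"az": 0}])

```text
clock: 13.0
tcp_pos: [0.5498, -0.048, 0.1079]
orientation: [-0.003, -0.674, 0.739, -0.0]
wrist_force: [-0.3, 0.2, 0.2]
finger_gap: 0.0424
```

```bash
python3 st.py
python3 - <<'E'
from h import *
im=env.read_camera("wrist")[:,:,::-1];cv2.imwrite("pics/w8.png",im)
E
```

```text
13.0 [ 0.5498271  -0.04799983  0.10786751] [-0.25106974  0.21175055  0.1803289 ] [ 0.0121792  -0.00682499 -0.00138433]
jaw th 0.031729355636724785 tilt 0.0066501459983959775 th pos 0.030463594101190455
```

View pics/w8.png

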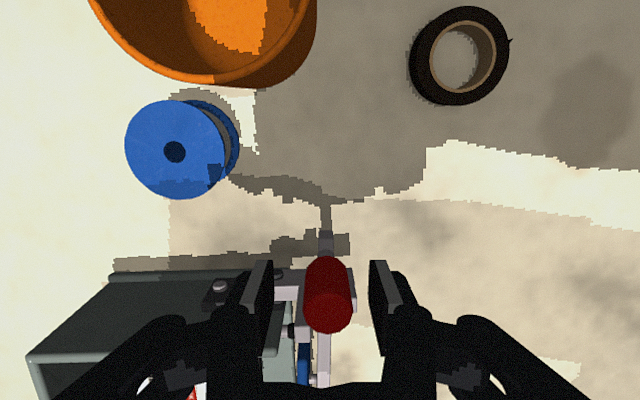

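Released, gate moved ~1 mm to the lip and holds. Lift away straight up.

Emit:
servo_tool(increments=[{"claw": 0.5,"x": 0,"y": 0,"z": 0.4,"ax": 0,"ay": 0,"az": 0},{"claw": 0.5,"x": 0,"y": 0,"z": 0.8,"ax": 0,"ay": 0,"az": 0},{"claw": 0.5,"x": 0,"y": 0,"z": 1,"ax": 0,"ay": 0,"az": 0},{"claw": 0.5,"x": 0,"y": 0,"z": 1,"ax": 0,"ay": 0,"az": 0},{"claw": 0.5,"x": 0,"y": 0,"z": 1,"ax": 0,"ay": 0,"az": 0}])

```text
clock: 13.55
tcp_pos: [0.5497, -0.0478, 0.2146]
orientation: [-0.003, -0.674, 0.739, -0.0]
wrist_force: [0.5, 0.2, -0.2]
finger_gap: 0.043
```

Emit:
servo_tool(increments=[{"claw": 0.5,"x": -0.5,"y": -0.5,"z": 1,"ax": 0,"ay": 0,"az": 0},{"claw": 0.5,"x": -1,"y": -1,"z": 0.5,"ax": 0,"ay": 0,"az": 0},{"claw": 0.5,"x": -1,"y": -1,"z": 0,"ax": 0,"ay": 0,"az": 0},{"claw": 0.5,"x": 0,"y": 0,"z": 0,"ax": 0,"ay": 0,"az": 0},{"claw": 0.5,"x": 0,"y": 0,"z": 0,"ax": 0,"ay": 0,"az": 0}])

```text
clock: 14.05
tcp_pos: [0.4871, -0.1108, 0.2513]
orientation: [-0.003, -0.674, 0.739, -0.001]
wrist_force: [-0.5, 1.0, 0.0]
finger_gap: 0.0425
```

Run:
```python
from h import *
from plan import *
c=env.calibration("wrist");w=env.read_camera("wrist")[:,:,::-1];cv2.imwrite("pics/w9.png",w)
np.savez("w9.npz",K=c["K"],world_to_cam=c["world_to_cam"])
im=env.read_camera("scene")[160:280,240:390,::-1];cv2.imwrite("pics/s9.png",cv2.resize(im,None,fx=5,fy=5,interpolation=cv2.INTER_CUBIC))
g=pose(.03,0,.06)[0];print(g,proj("",g,c),proj("scene",g));s=env.get_state();print(s["tcp_pos"],s["wrist_force"])
```

```text
[ 0.54975727 -0.04911174  0.12      ] [252.13013395 283.18813763] [307.90073164 218.89335319]
[ 0.48766626 -0.11007614  0.25066316] [0.9103845  0.8157849  0.32644364]
```

View pics/w9.png

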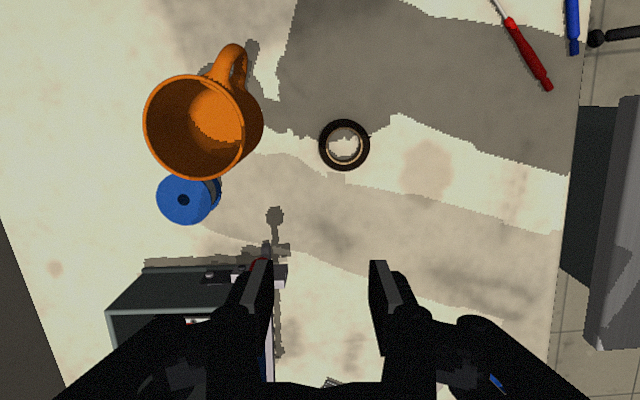

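View pics/s9.png

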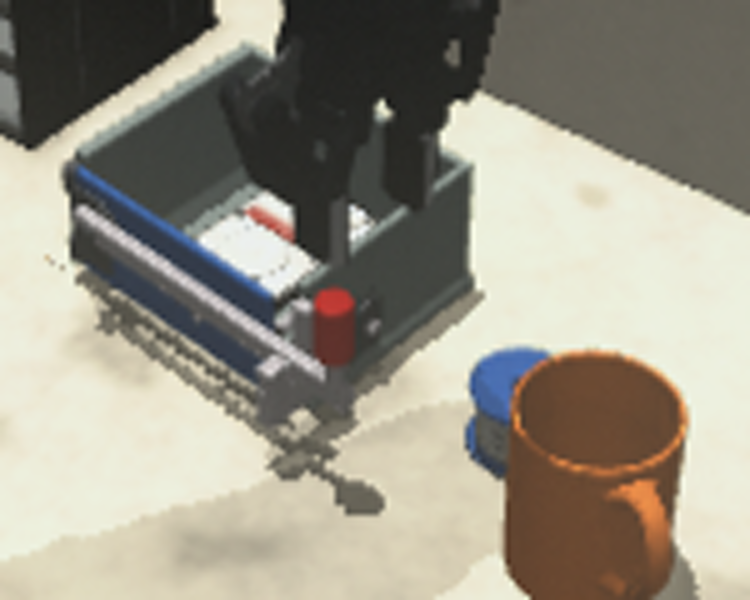

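```bash
python3 -c "
from workcell import env
print(env.hand_in())"
```

```text
the job is handed in; nothing more can be done
None
```

The gate is shut and latched, and the job was handed in at about 14 s of the 61 s allowed. I pinched the red grip and raised the bar about 0.16 rad. I then swung the gate in over the lip in small steps until it touched the keeper's back stop. From there I backed off about 1.7 mm at the grip, lowered the bar into the notch, let go and drew clear.

**Back stop:** I felt it at a gate angle of about 0.02 rad. The highest wrist force along the push was about 5 N, roughly 6 N at the keeper, well under the 15 N limit.

**Keeper position:** the plate stands about 5 mm nearer than nominal. The camera measurements and the feel agreed.

**Last pictures:**
- After release, the bar shifted about 1 mm against the lip and stayed there, with the gate at about 0.03–0.04 rad.
- The final scene view shows the bar level between lip and stop. The grip top was within 2 pixels of where a level, latched bar should put it, which is about the margin for the 0.03 rad bar limit at this view.
- The bystanders in view (drive, spool and mug) were where they had been. The heat sink was only partly in the last pictures, but the arm never worked near it.

**Disagreements:**
- Triangulated heights came out 2–4 mm low, for example the grip top at 0.116–0.118 m against 0.120 m.
- The cage sides I measured from the top camera alone were off by about 6 mm.

Neither mattered after the close wrist-camera views and the feel for the stop.

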